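Press the salad thermometer home in the food-check kit case

ROBOT

A 6-joint arm with a two-finger parallel gripper is mounted at the origin on the work surface. World frame = base frame: x ahead of the robot, y to its left, z up, the work surface at z = 0. Lengths are in m, angles in rad, forces in N, time in s.
With the tool pointing down it reaches from about 0.325 to 0.775 m from the base axis. Payload 5.5 kg.
Tool frame: the origin (TCP) lies midway between the tips of the shut fingers; the grasp point (between the pads) lies 19 mm behind it; z points along the fingers, y is the line along which they close (so a half turn about z gives the same grasp; the last joint's range is limited). The gripper opens to 85 mm and grips with 20 to 120 N. Pads are 22 mm wide; open, the fingers measure 114 mm over their backs; the gripper's body (76 mm by 85 mm) begins 54 mm behind the grasp point. The pads swing forward as they close: fully open they stand 13 mm farther back than shut.
Start: joints at [-1.397, 0.091, 1.231, -0, 1.82, -0.057], TCP at [0.137, -0.584, 0.231] pointing down, gripper open.
Joint ranges: [-2.87, 2.87], [-0.86, 2.18], [0.17, 2.46], [-1.51, 4.65], [0.06, 2.69], [-2.65, 2.65]. Speed limits (rad/s): [2.57, 2.57, 3.01, 3.14, 3.14, 3.14].

INTERFACE

Orientations are given as a rotation vector (axis times angle).
In Python, from cell import monitor, viewer, ctrl gives the robot as it stands.
- The arm moves only by the tool arm_command, never from a script. Its argument "motion" is a list of rows, each a list of 4 numbers: the shift along the tool's x, y, z each as a share of 0.1 m, from -1 to 1, then the turn about the tool's z as a share of pi rad, from -1 to 1. In form: [[x, y, z, twist], ...]. A call has 1 to 20 rows; each row is the pose to reach, as a shift and turn from the pose commanded when the call began, along the tool's axes at that moment, turning the shorter way round; what a row does not reach only later rows make up. A row lasts 1/12 s, in which the tool goes at most 41.7 mm and 7.16 degrees, less where a joint would pass 70% of its speed; a pose out of reach is approached as far as the arm can. A call with a number of a shift or a turn outside -1 to 1 is refused whole. A call with a gripper value outside its range is refused whole. "grip" is the opening, from 0 (shut) to 1 (fully open), set as the call begins (left out, the last holds). The fingers move at their own pace and stop on an object; "squeeze" is the grip in N (left out, the last holds). Time passes only in rows, so rows that repeat a pose let the fingers close. It gives the time, the measured TCP pose, the force, the opening and the grip force at its end, in the units of the state.
- monitor.get_state(): the state, without advancing time (a new reading comes with each control period).
- viewer.read_camera(name): name is "scene" or "top" or "wrist"; returns a dict with "pixels" (400x640x3 uint8, blue, green, red), "mtx" (3x3 intrinsics, pixels), "R" (3x3) and "t" (3): a world point X has camera coordinates R X + t. Camera axes: x right, y down, z forward; pixel columns grow to the right and rows downward; lengths in m; the calibration is good to about 2 mm. The wrist camera is an equidistant fisheye: a pixel r from the principal point sees the ray r / f radians off the axis. A picture is of the moment at which its call begins. There is no depth.
- ctrl.job_done(): hands the job in; it is judged then, once.
The state is a dict: "clock": time; "joint_positions": joint angles; "joint_vel": joint speeds; "joint_torque": joint torques, N m; "position": TCP position; "tcp_rot": TCP orientation; "force": force on the tool from outside, world axes, zero at the start; "wrist_torque": the same for the moment, N m; "opening": finger opening in m; "grasp_force": force on a finger pad.
Only numpy, scipy, OpenCV 4.12 (cv2) and the standard library are available. Lean on these libraries where they do the work, as an engineer would, in place of code of your own. Each camera call takes 0.05 s, during which the arm holds its last target. There are 200 camera calls.

TASK

Put the green food thermometer back in its kit: press it, display up and either way round, into the empty long cutout of the open blue case until it sits fully on the bottom, then let go. It is an instrument, so do not drop it, and leave the red and yellow thermometers where they are.

Things in the scene. Friction and masses are not known exactly. Their poses are not given: they have to be found in the camera images.
- thermo_green: Green food thermometer, a plain block 110 mm long (its x), 36 mm wide (its y), 30 mm high (its z), 90 g or so, lying loose on the table with its dark display on the top face. Origin: centre of the underside; z up.
- cutout (a point): Floor centre of the empty cutout in the fixed blue case (170 x 260, opened lid beyond it); x along its length, z up. 122 x 52 mm, white floor 12 above the table; grey insert's top 18, rim 22 above the floor. Black spring lips at mid-length slope from 47 apart at the mouth to 31 near the floor and yield: press with about 10 N. Timer and tin fill y -80 to -170, up to 39 above the floor.
- thermo_red: Red thermometer of the same shape and size, loose on the table; leave it alone. Origin: centre of the underside.
- thermo_yellow: Yellow thermometer of the same shape and size, loose on the table; leave it alone. Origin: centre of the underside.
Not all that is in view belongs to the job. Of the things like the thermo_green, leave any that is purple; of the rest the larger one is meant.

How it is judged:
At the end, for the whole second after the job is handed in: The green thermometer lies in the cutout, display up, within 12 mm of its centre and 10 degrees of its length direction (either way round), its underside within 4 mm of the cutout's floor, level within 8 degrees, at rest (horizontal distance between thermo_green and cutout below 0.012 m and z of thermo_green in the frame of cutout below 0.004 m and angle between the x axis of thermo_green and the x axis of cutout, either way round below 0.18 rad and angle between thermo_green's own z axis and vertical below 0.15 rad and linear speed of thermo_green below 0.02 m/s); the robot touches nothing.
It fails at once if the green thermometer is dropped (falls free faster than 0.8 m/s, a fall of about 30 mm) (linear speed of thermo_green above 0.8 m/s and contact force between the fingers and thermo_green below 0.05 N).
It fails at once if the red thermometer is moved more than 30 mm (distance of thermo_red from where it was at the start of the episode above 0.03 m).
It fails at once if the yellow thermometer is moved more than 30 mm (distance of thermo_yellow from where it was at the start of the episode above 0.03 m).
It also fails if it takes over 48 s, if anything falls off the work surface, if the arm or the gripper's body presses on something with over 40 N, if the wrist force passes 120 N, or if a joint passes its speed limit or range.

## Working session

There is one attempt and no reset: what is moved stays moved. The work goes in short steps, Python scripts to look and compute and a tool call to move; the robot and the scene stay as the last step left them, time stands still between calls to the robot, and variables do not carry over. Pictures are saved under pics/ and viewed, at most 10 in all, crops included, and the job is handed in when it is done.

Besides the shell and the picture viewer there is one more tool, called after ">>>" in YAML: its name, and indented under it one key for each argument. arm_command: Moves the arm, as the interface text tells. Its arguments: {"type":"object","properties":{"motion":{"type":"array","items":{"type":"array","items":{"type":"number","minimum":-1,"maximum":1}}},"grip":{"type":"number"},"squeeze":{"type":"number"}},"required":["motion"]}

```bash
mkdir -p pics
cat > h.py <<'E'
import numpy as np, cv2
from cell import monitor, viewer, ctrl
def shot(n,f):
    c=viewer.read_camera(n); cv2.imwrite(f'pics/{f}.png',c['pixels'])
    np.savez(f'pics/{f}.npz',**{k:np.array(c[k]) for k in('mtx','R','t')}); return c
def w(f,u,v,z):
    c=np.load(f'pics/{f}.npz'); d=c['R'].T@np.linalg.inv(c['mtx'])@[u,v,1.]; o=-c['R'].T@c['t']
    return o+d*(z-o[2])/d[2]
E
python3 - <<'E'
from h import *
a=shot('top','top1')['pixels'];b=shot('scene','sc1')['pixels']
print(monitor.get_state()['tcp_rot'])
E
```

```text
[-3.11899579e+00 -3.61524837e-01  1.87138727e-04]
```

View pics/top1.png

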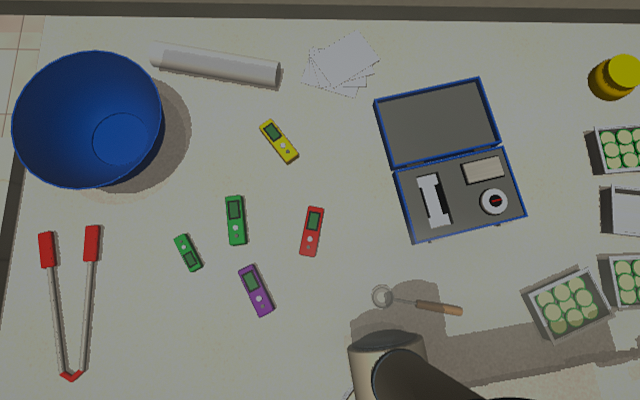

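View pics/sc1.png

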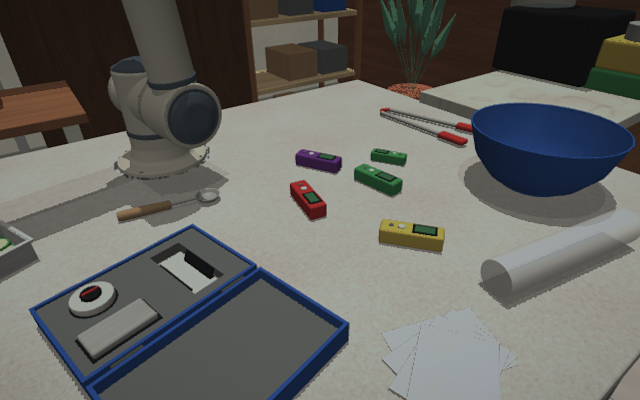

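Possible targets in the top view: large green (235,220), small green (188,252), purple (256,290), red (312,231) and yellow (279,142). The description means the larger green one, at (235,220). The cutout is at (433,200). I'll check both in one enlarged crop.

Run:
```python
from h import *
a=cv2.imread('pics/top1.png')
g=cv2.resize(a[180:280,170:270],None,fx=4,fy=4,interpolation=cv2.INTER_CUBIC)
c=cv2.resize(a[155:255,385:485],None,fx=4,fy=4,interpolation=cv2.INTER_CUBIC)
o=np.hstack([g,c]); o=cv2.convertScaleAbs(o,alpha=1.5); cv2.imwrite('pics/crop1.png',o)
for u,v,z in[(235,220,.03),(188,252,.03),(312,231,.03),(279,142,.03),(433,200,.012)]: print(u,v,w('top1',u,v,z))
```

```text
235 220 [0.42670407 0.33550703 0.03      ]
188 252 [0.35657353 0.43269775 0.03      ]
312 231 [0.40368081 0.16645498 0.03      ]
279 142 [0.60724034 0.24460951 0.03      ]
433 200 [ 0.47836319 -0.1082846   0.012     ]
```

View pics/crop1.png

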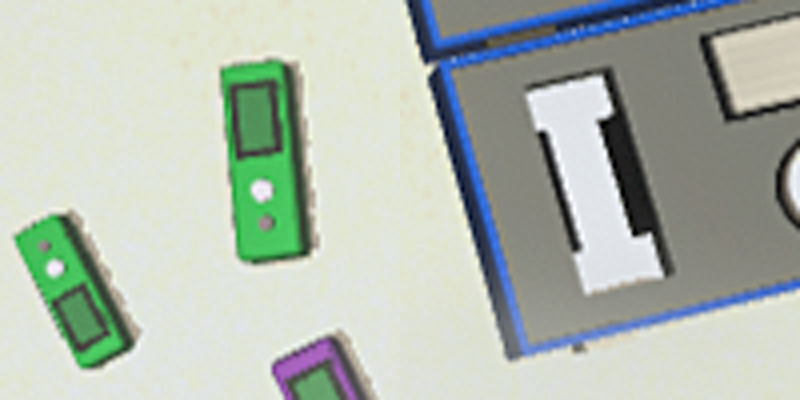

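The crop shows the large green thermometer, with top-face corners at about (222,68), (285,60), (303,252) and (239,263). The cutout mouth corners are at about (525,88), (611,68), (673,272) and (586,295). The small green one at lower left is clearly smaller.

```bash
cat >> h.py <<'E'
def rect(f,pts,z):
    P=np.array([w(f,u,v,z)[:2] for u,v in pts]); r=cv2.minAreaRect(P.astype(np.float32)*1000)
    d=(P[0]+P[1]-P[2]-P[3])/2
    return P.mean(0).round(4), np.round(r[1],1), np.degrees(np.arctan2(d[1],d[0])).round(1)
E
python3 - <<'E'
from h import *
g=[(222,68),(285,60),(303,252),(239,263)]; c=[(525,88),(611,68),(673,272),(586,295)]
print(rect('top1',[(170+(u-1.5)/4,180+(v-1.5)/4) for u,v in g],.03))
print(rect('top1',[(385+(u-400-1.5)/4,155+(v-1.5)/4) for u,v in c],.03))
from scipy.spatial.transform import Rotation as R
s=monitor.get_state(); M=R.from_rotvec(s['tcp_rot']).as_matrix(); print(M.round(3),s['position'])
p=np.array([.428,.335,.231])-s['position']; print(M.T@p)
E
```

```text
(array([0.4278, 0.3352]), array([108.6,  34.9]), np.float64(8.1))
(array([ 0.4761, -0.1055]), array([120.6,  50.9]), np.float64(13.8))
[[ 0.973  0.229 -0.   ]
 [ 0.229 -0.973  0.002]
 [ 0.    -0.002 -1.   ]] [ 0.13719767 -0.58385771  0.2302618 ]
[ 4.93278772e-01 -8.27974376e-01  7.22228317e-04]
```

Both sizes agree with the description (108.6×34.9 against 110×36, and 120.6×50.9 against 122×52). I'll travel at height, in tool axes.

>>> arm_command:
  motion:
    - [1,-1,0,0]
    - [1,-1,0,0]
    - [1,-1,0,0]
    - [1,-1,0,0]
    - [1,-1,0,0]
  grip: 1

```text
clock: 0.52
position: [0.2137, -0.4613, 0.2317]
tcp_rot: [3.12, 0.368, 0.002]
force: [-1.1, -0.2, -0.3]
opening: 0.0854
grasp_force: 0.0
```

>>> arm_command:
  motion:
    - [1,-1,0,0]
    - [1,-1,0,0]
    - [1,-1,0,0]
    - [1,-1,0,0]
    - [1,-1,0,0]

```text
clock: 0.93
position: [0.2876, -0.3418, 0.2315]
tcp_rot: [3.12, 0.368, 0.001]
force: [0.1, -0.8, -0.4]
opening: 0.0855
grasp_force: 0.0
```

>>> arm_command:
  motion:
    - [1,-1,0,0]
    - [1,-1,0,0]
    - [1,-1,0,0]
    - [1,-1,0,0]
    - [1,-1,0,0]

```text
clock: 1.35
position: [0.3619, -0.2221, 0.2311]
tcp_rot: [-3.12, -0.367, -0.0]
force: [-1.0, -0.1, 0.7]
opening: 0.0855
grasp_force: 0.0
```

>>> arm_command:
  motion:
    - [1,-1,0,0]
    - [1,-1,0,0]
    - [1,-1,0,0]
    - [1,-1,0,0]
    - [1,-1,0,0]

```text
clock: 1.77
position: [0.4364, -0.1024, 0.2305]
tcp_rot: [-3.12, -0.366, 0.001]
force: [-0.0, -0.4, 0.3]
opening: 0.0852
grasp_force: 0.0
```

>>> arm_command:
  motion:
    - [0.9,-1,0,0]
    - [0.9,-1,0,0]
    - [0.9,-1,0,0]
    - [0.9,-1,0,0]
    - [0.9,-1,0,0]

```text
clock: 2.18
position: [0.5008, 0.0145, 0.2303]
tcp_rot: [3.12, 0.364, -0.003]
force: [0.8, -0.9, -0.1]
opening: 0.0856
grasp_force: 0.0
```

>>> arm_command:
  motion:
    - [0,-1,0,0]
    - [0,-1,0,0]
    - [0,-1,0,0]
    - [0,-1,0,0]

```text
clock: 2.52
position: [0.4765, 0.1121, 0.2314]
tcp_rot: [3.12, 0.364, -0.0]
force: [0.6, -0.8, -0.3]
opening: 0.0851
grasp_force: 0.0
```

>>> arm_command:
  motion:
    - [0,-1,0,0]
    - [0,-1,0,0]
    - [0,-1,0,0]
    - [0,-1,0,0]

```text
clock: 2.85
position: [0.4543, 0.2093, 0.2311]
tcp_rot: [3.12, 0.363, -0.0]
force: [-0.6, -0.4, -1.2]
opening: 0.0855
grasp_force: 0.0
```

>>> arm_command:
  motion:
    - [0,-1,0.5,0.028]
    - [0,-1,0.5,0.028]
    - [0,-1,0.5,0.028]
    - [0,-1,0.5,0.028]
    - [0,-1,0.5,0.028]
    - [0,-1,0.5,0.028]

```text
clock: 3.35
position: [0.4328, 0.3044, 0.1818]
tcp_rot: [3.133, 0.221, 0.002]
force: [-0.3, -0.6, -0.2]
opening: 0.0851
grasp_force: 0.0
```

```bash
cat >> h.py <<'E'
from scipy.spatial.transform import Rotation as Rn
def wf(f,u,v,z):
    c=np.load(f'pics/{f}.npz'); K=c['mtx']; x=(u-K[0,2])/K[0,0]; y=(v-K[1,2])/K[1,1]; r=np.hypot(x,y)
    d=c['R'].T@np.array([np.sin(r)*x/r,np.sin(r)*y/r,np.cos(r)]); o=-c['R'].T@c['t']
    return o+d*(z-o[2])/d[2]
def togo(X,head):
    s=monitor.get_state(); M=Rn.from_rotvec(s['tcp_rot']).as_matrix()
    h=np.degrees(np.arctan2(M[1,0],M[0,0])); d=(h-head+180)%360-180
    return (M.T@(np.array(X)-s['position'])*10).round(3), round(d/180,4), s['position'].round(4), h
E
python3 - <<'E'
from h import *
shot('wrist','wr1')
print(togo([.428,.335,.012],8.1))
E
```

```text
(array([-0.009, -0.309,  1.703]), np.float64(-0.0004), array([0.4329, 0.3045, 0.1823]), np.float64(8.026315207707862))
```

View pics/wr1.png

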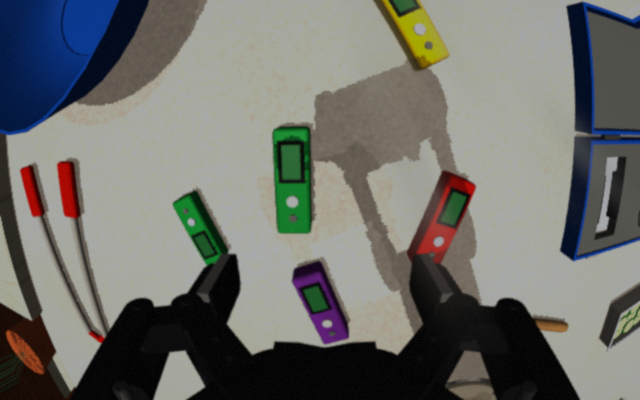

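The wrist view shows the large green thermometer, top face about (274,137), (309,136), (311,231) and (279,232). Purple, small green and red are clear of where the fingers will come down.

Run:
```python
from h import *
P=np.array([wf('wr1',u,v,.03)[:2] for u,v in [(274,129),(309,129),(311,231),(279,232)]])
print(P.round(4),P.mean(0).round(4),cv2.minAreaRect((P*1000).astype(np.float32)))
```

```text
[[0.4791 0.3592]
 [0.4833 0.3259]
 [0.38   0.3107]
 [0.374  0.3437]] [0.4291 0.3349] ((429.0073547363281, 334.83349609375), (106.2513198852539, 33.54399871826172), 8.362524032592773)
```

The two views agree within 1 mm, so I descend.

>>> arm_command:
  motion:
    - [0,-0.31,0.4,0]
    - [0,-0.31,0.9,0]
    - [0,-0.31,0.9,0]
    - [0,-0.31,0.9,0]
    - [0,-0.31,0.9,0]

```text
clock: 3.82
position: [0.4276, 0.336, 0.0917]
tcp_rot: [3.133, 0.221, -0.0]
force: [0.9, -0.4, -0.1]
opening: 0.0852
grasp_force: 0.0
```

>>> arm_command:
  motion:
    - [0,0,0.3,0]
    - [0,0,0.55,0]
    - [0,0,0.7,0]
    - [0,0,0.8,0]
    - [0,0,0.8,0]
    - [0,0,0.8,0]

```text
clock: 4.32
position: [0.4282, 0.3376, 0.0134]
tcp_rot: [-3.132, -0.223, -0.004]
force: [0.9, -0.1, 0.4]
opening: 0.0853
grasp_force: 0.0
```

>>> arm_command:
  motion:
    - [0,0,0,0]
    - [0,0,0,0]
    - [0,0,0,0]
    - [0,0,0,0]
    - [0,0,0,0]
    - [0,0,0,0]
    - [0,0,0,0]
    - [0,0,0,0]
    - [0,0,0,0]
    - [0,0,0,0]
    - [0,0,0,0]
    - [0,0,0,0]
  grip: 0
  squeeze: 40

```text
clock: 5.32
position: [0.4274, 0.3378, 0.0123]
tcp_rot: [-3.133, -0.224, -0.002]
force: [-0.4, -0.9, 5.4]
opening: 0.0348
grasp_force: 42.6
```

>>> arm_command:
  motion:
    - [0,0,-0.05,0]
    - [0,0,-0.15,0]
    - [0,0,-0.3,0]
    - [0,0,-0.5,0]
    - [0,0,-0.7,0]
    - [0,0,-0.85,0]
    - [0,0,-0.95,0]
    - [0,0,-1,0]
    - [0,0,-1,0]

```text
clock: 6.07
position: [0.4272, 0.3378, 0.1126]
tcp_rot: [-3.133, -0.224, -0.002]
force: [0.1, 0.2, -0.3]
opening: 0.0351
grasp_force: 41.9
```

Run:
```python
from h import *
c=shot('wrist','wr2')
cv2.imwrite('pics/wr2c.png',cv2.resize(c['pixels'][60:360,120:520],None,fx=2,fy=2))
print(togo([.476,-.1055,.112],13.8))
print(monitor.get_state()['grasp_force'])
```

```text
(array([-0.144,  4.455, -0.008]), np.float64(-0.0312), array([0.4268, 0.3375, 0.1112]), np.float64(8.185104320436215))
41.907148361206055
```

View pics/wr2c.png

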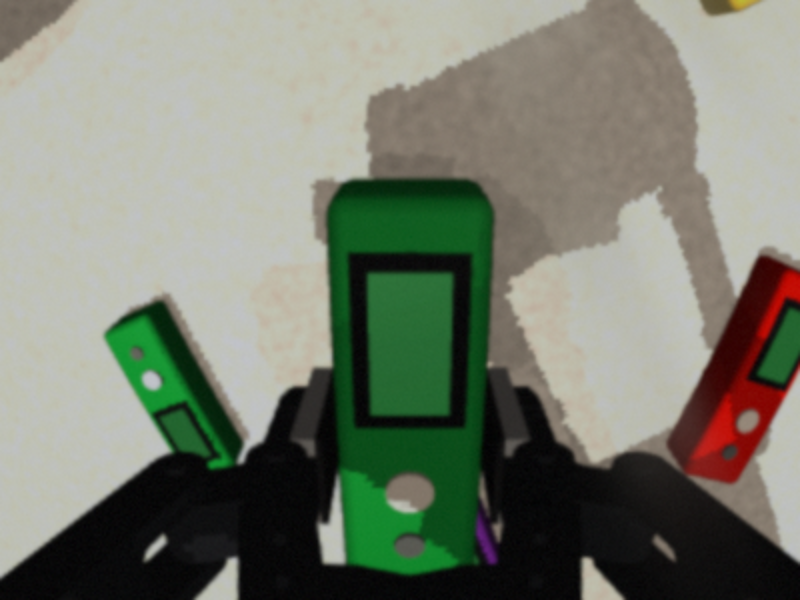

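Held squarely. The far top edge runs from (284,156) to (366,156) in full-image pixels, display up. I'll compute the in-hand offset from that, then carry.

Run:
```python
from h import *
s=monitor.get_state();M=Rn.from_rotvec(s['tcp_rot']).as_matrix()
for u,v in[(284,160),(366,160),(293,330),(353,330)]: print((M.T@(wf('wr2',u,v,.13)-s['position'])*1000).round(1))
```

```text
[ 54.8 -16.8 -18.8]
[ 54.8  17.  -18.8]
[-34.8 -16.8 -18.8]
[-34.8  14.9 -18.8]
```

>>> arm_command:
  motion:
    - [0,0.1,0,0]
    - [0,0.3,0,0]
    - [0,0.55,0,0]
    - [0,0.8,0,0]
    - [0,1,0,0]

```text
clock: 6.53
position: [0.4405, 0.2361, 0.1096]
tcp_rot: [3.132, 0.224, -0.004]
force: [-0.3, 0.7, -1.7]
opening: 0.0351
grasp_force: 41.9
```

>>> arm_command:
  motion:
    - [0,0.25,0,0]
    - [0,0.5,0,0]
    - [0,0.75,0,0]
    - [0,1,0,0]

```text
clock: 6.87
position: [0.4545, 0.1375, 0.1097]
tcp_rot: [3.133, 0.224, -0.004]
force: [1.2, -0.0, -1.5]
opening: 0.0351
grasp_force: 41.9
```

>>> arm_command:
  motion:
    - [0,0.25,0,0]
    - [0,0.5,0,0]
    - [0,0.75,0,0]
    - [0,1,0,0]

```text
clock: 7.2
position: [0.4686, 0.0387, 0.1098]
tcp_rot: [3.133, 0.224, -0.004]
force: [0.0, -0.6, -0.8]
opening: 0.0346
grasp_force: 41.9
```

>>> arm_command:
  motion:
    - [0,0.25,0,-0.005]
    - [0,0.5,0,-0.015]
    - [0,0.7,0,-0.025]
    - [0,0.85,0,-0.031]
    - [0,0.95,0,-0.031]
    - [0,1,0,-0.031]
    - [0,1,0,-0.031]

```text
clock: 7.78
position: [0.4833, -0.0593, 0.1104]
tcp_rot: [-3.119, -0.373, 0.002]
force: [-0.1, 0.6, -1.1]
opening: 0.0352
grasp_force: 41.9
```

Run:
```python
from h import *
c=shot('wrist','wr3')
cv2.imwrite('pics/wr3c.png',cv2.resize(c['pixels'][60:360,200:600],None,fx=2,fy=2))
print(togo([.476,-.1055,.112],13.8))
```

```text
(array([-0.183,  0.439, -0.014]), np.float64(-0.0005), array([ 0.4834, -0.0585,  0.1107]), np.float64(13.70374690368782))
```

View pics/wr3c.png

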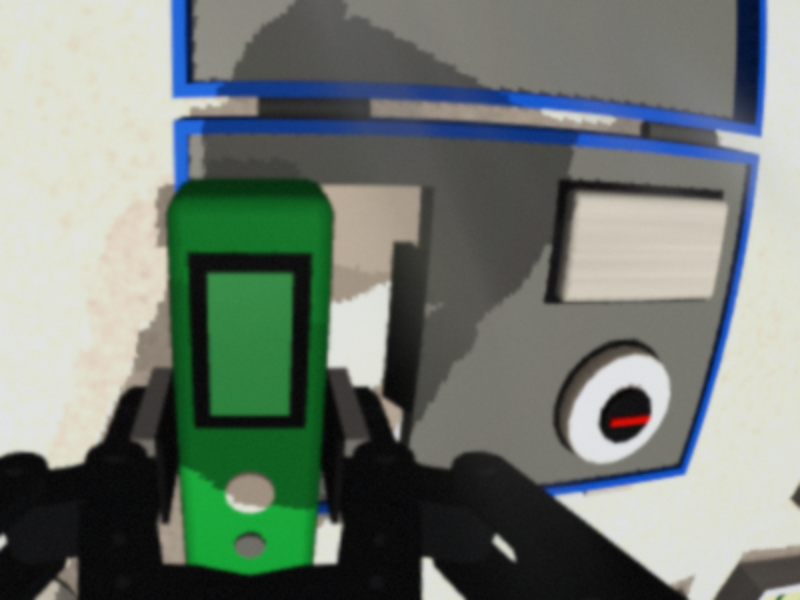

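The wrist view shows the cutout just right of the held piece. Its far-right mouth corner is at full-image (416,153), with the right edge running down to about (405,278).

Run:
```python
from h import *
a=np.radians(13.8);e=np.array([np.cos(a),np.sin(a)]);n=np.array([np.sin(a),-np.cos(a)])
p=wf('wr3',416,153,.03)[:2]; q=wf('wr3',405,278,.03)[:2]; print(p,q,np.degrees(np.arctan2(*(p-q)[::-1])))
print('centre', p-.061*e-.026*n)
```

```text
[ 0.54044172 -0.11579886] [ 0.43580816 -0.14248211] 14.30642388999685
centre [ 0.47500066 -0.10509991]
```

The centre from this view agrees within 1 mm. Now shift over it and lower.

>>> arm_command:
  motion:
    - [-0.05,0.1,0,0]
    - [-0.12,0.3,0,0]
    - [-0.18,0.42,0,0]
    - [-0.18,0.44,0,0]
    - [-0.18,0.44,0,0]
    - [-0.18,0.44,0,0]

```text
clock: 8.33
position: [0.4768, -0.1049, 0.1113]
tcp_rot: [-3.118, -0.377, -0.0]
force: [-0.3, 0.6, -0.8]
opening: 0.0356
grasp_force: 41.9
```

>>> arm_command:
  motion:
    - [0,0,0.1,0]
    - [0,0,0.25,0]
    - [0,0,0.4,0]
    - [0,0,0.5,0]
    - [0,0,0.57,0]
    - [0,0,0.63,0]
    - [0,0,0.68,0]
    - [0,0,0.7,0]
    - [0,0,0.7,0]

```text
clock: 9.08
position: [0.4768, -0.1054, 0.0411]
tcp_rot: [-3.119, -0.377, 0.0]
force: [-0.1, 0.2, -1.1]
opening: 0.035
grasp_force: 41.9
```

Run:
```python
from h import *
c=shot('wrist','wr4')
print(togo([.4755,-.1053,.031],13.9), monitor.get_state()['force'])
```

```text
(array([-0.014, -0.006,  0.105]), np.float64(-0.0007), array([ 0.4769, -0.1055,  0.0415]), np.float64(13.766217166447628)) [ 0.05536976  0.3619365  -1.34197566]
```

View pics/wr4.png

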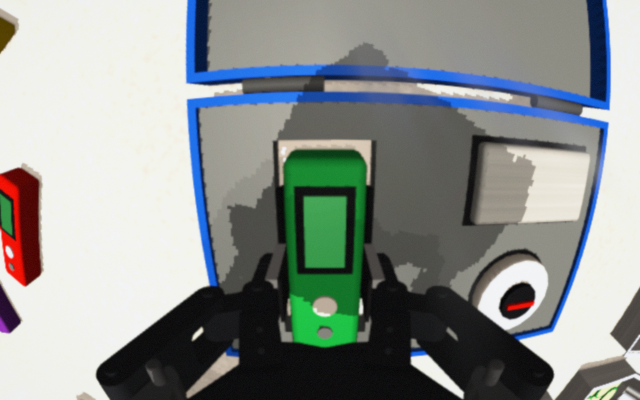

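The thermometer (columns 284–366) is centred in the mouth (274–375), with white floor visible at the far end (row 140). I'll lower gently until the fingertips are just above the insert.

>>> arm_command:
  motion:
    - [-0.01,0,0.02,0]
    - [-0.01,0,0.04,0]
    - [-0.01,0,0.06,0]
    - [-0.01,0,0.08,0]
    - [-0.01,0,0.09,0]
    - [-0.01,0,0.09,0]
    - [-0.01,0,0.09,0]

```text
clock: 9.72
position: [0.4758, -0.1057, 0.0322]
tcp_rot: [-3.119, -0.376, 0.0]
force: [-0.0, 0.3, -1.5]
opening: 0.0352
grasp_force: 42.0
```

>>> arm_command:
  motion:
    - [0,0,0.01,0]
    - [0,0,0.02,0]
    - [0,0,0.03,0]
    - [0,0,0.03,0]
    - [0,0,0.03,0]

```text
clock: 10.13
position: [0.4763, -0.1058, 0.0299]
tcp_rot: [3.118, 0.377, 0.002]
force: [0.0, 0.1, 4.6]
opening: 0.0352
grasp_force: 42.5
```

Contact at about 6 N. Lips are engaged, so release slightly and rise.

>>> arm_command:
  motion:
    - [0,0,0,0]
    - [0,0,0,0]
    - [0,0,0,0]
    - [0,0,0,0]
    - [0,0,0,0]
    - [0,0,0,0]
  grip: 0.6

```text
clock: 10.63
position: [0.4756, -0.1057, 0.029]
tcp_rot: [-3.119, -0.376, 0.001]
force: [0.4, 0.1, 0.3]
opening: 0.0513
grasp_force: 0.0
```

>>> arm_command:
  motion:
    - [0,0,-0.1,0]
    - [0,0,-0.3,0]
    - [0,0,-0.6,0]
    - [0,0,-0.6,0]
    - [0,0,-0.6,0]

```text
clock: 11.05
position: [0.4773, -0.1062, 0.0925]
tcp_rot: [3.117, 0.376, 0.008]
force: [-0.6, 0.9, 0.3]
opening: 0.0509
grasp_force: 0.0
```

>>> arm_command:
  motion:
    - [0,0,0,0]
    - [0,0,0,0]
    - [0,0,0,0]
    - [0,0,0,0]
    - [0,0,0,0]
    - [0,0,0,0]
    - [0,0,0,0]
    - [0,0,0,0]
  grip: 0

```text
clock: 11.72
position: [0.4758, -0.1057, 0.0892]
tcp_rot: [-3.119, -0.376, 0.0]
force: [-0.1, 0.5, -0.6]
opening: 0.0002
grasp_force: 0.0
```

Run:
```python
from h import *
shot('wrist','wr5')
print(togo([.4755,-.1053,.05],13.9), monitor.get_state()['force'])
```

```text
(array([-0.002, -0.005,  0.392]), np.float64(-0.0008), array([ 0.4758, -0.1057,  0.0892]), np.float64(13.760883932210161)) [ 0.21556822  0.10517621 -0.84063692]
```

View pics/wr5.png

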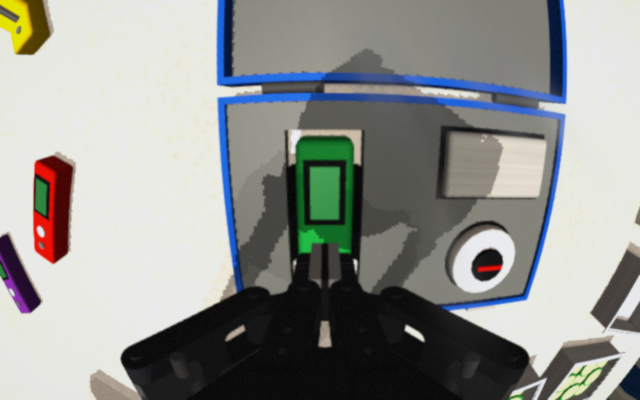

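The thermometer sits straight between the lips (columns 296–355 in a 286–364 mouth). Press with the shut fingers.

>>> arm_command:
  motion:
    - [0,0,0.15,0]
    - [0,0,0.28,0]
    - [0,0,0.36,0]
    - [0,0,0.39,0]
    - [0,0,0.41,0]
    - [0,0,0.43,0]
    - [0,0,0.44,0]
    - [0,0,0.44,0]

```text
clock: 12.43
position: [0.4762, -0.1059, 0.0461]
tcp_rot: [3.118, 0.376, 0.002]
force: [-2.0, 0.3, 4.3]
opening: 0.0003
grasp_force: 1.7
```

>>> arm_command:
  motion:
    - [0,0,0.01,0]
    - [0,0,0.02,0]
    - [0,0,0.02,0]
    - [0,0,0.02,0]

```text
clock: 12.77
position: [0.4763, -0.1058, 0.0436]
tcp_rot: [3.119, 0.376, 0.002]
force: [1.1, 0.1, 1.5]
opening: 0.0001
grasp_force: 1.0
```

>>> arm_command:
  motion:
    - [0,0,0.01,0]
    - [0,0,0.02,0]
    - [0,0,0.02,0]
    - [0,0,0.02,0]

```text
clock: 13.1
position: [0.4762, -0.1058, 0.0421]
tcp_rot: [3.119, 0.376, 0.002]
force: [-0.7, 0.7, 5.7]
opening: -0.0001
grasp_force: 2.8
```

>>> arm_command:
  motion:
    - [0,0,0.005,0]
    - [0,0,0.01,0]
    - [0,0,0.01,0]
    - [0,0,0.01,0]

```text
clock: 13.43
position: [0.4763, -0.1058, 0.042]
tcp_rot: [3.118, 0.376, 0.002]
force: [-2.3, 1.5, 11.8]
opening: 0.0001
grasp_force: 5.5
```

The press stops hard at 0.042 m, which is floor (12) plus height (30), so it is seated. Retreat and check.

>>> arm_command:
  motion:
    - [0,0,-0.1,0]
    - [0,0,-0.4,0]
    - [0,0,-0.8,0]
    - [0,0,-1,0]
    - [0,0,-1,0]
    - [0,0,-1,0]

```text
clock: 13.93
position: [0.4764, -0.1059, 0.1418]
tcp_rot: [3.118, 0.376, 0.004]
force: [-0.2, 0.2, -0.8]
opening: 0.0005
grasp_force: 0.0
```

Run:
```python
from h import *
c=shot('wrist','wr6'); b=shot('scene','sc2')
A=cv2.resize(c['pixels'][60:260,220:420],(400,400)); B=cv2.resize(b['pixels'][220:320,120:220],(400,400))
cv2.imwrite('pics/fin.png',np.hstack([A,B])); print(monitor.get_state()['force'])
```

```text
[-0.69961471  0.14581571  0.31377628]
```

View pics/fin.png

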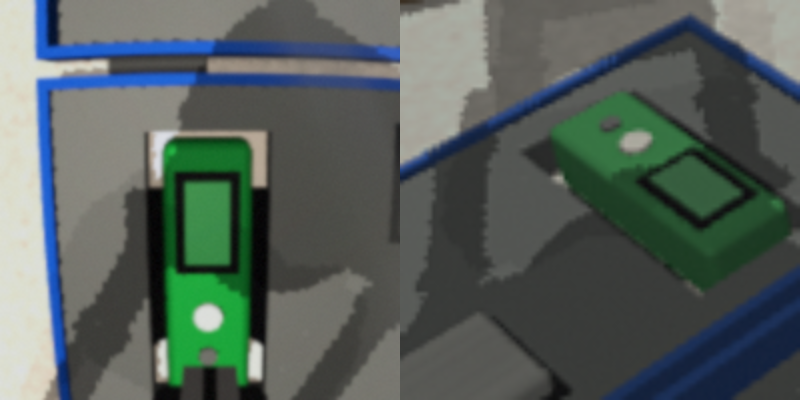

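The left panel shows it straight between the lips. The right panel shows it standing proud of the insert, as it should (12 mm). I'll check level and height by reprojecting the expected seated corners into the scene view.

Run:
```python
from h import *
a=np.radians(13.8);e=np.array([np.cos(a),np.sin(a)]);n=np.array([-np.sin(a),np.cos(a)])
c=np.load('pics/sc2.npz'); img=cv2.imread('pics/sc2.png'); img=cv2.resize(img[225:305,140:240],None,fx=6,fy=6,interpolation=cv2.INTER_CUBIC)
def box(z,col):
    P=[np.r_[np.array([.4758,-.1055])+sx*.055*e+sy*.018*n,z] for sx,sy in((1,1),(1,-1),(-1,-1),(-1,1))]
    q,_=cv2.projectPoints(np.array(P),cv2.Rodrigues(c['R'])[0],c['t'],c['mtx'],None)
    q=((q[:,0]-[140,225]+.5)*6).astype(int); cv2.polylines(img,[q],True,col,1)
box(.042,(0,0,255)); box(.030,(255,255,0)) 
cv2.imwrite('pics/fin2.png',img)
```

```text
(no output)
```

View pics/fin2.png

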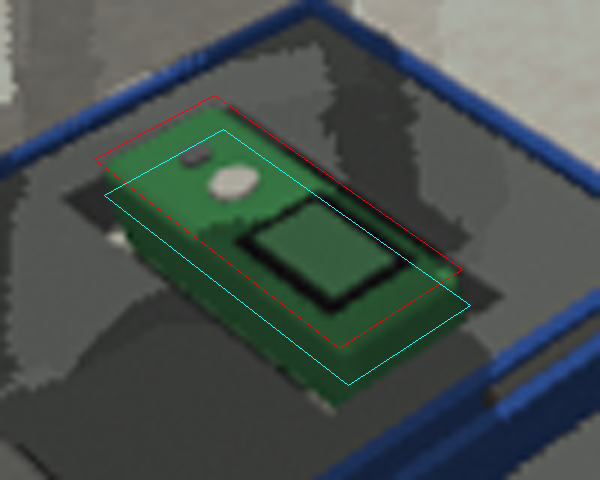

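The observed top face lies parallel to the expected seated outline at all four corners, within calibration error and if anything a little lower. It is level and on the floor, and the arm is 10 cm clear.

```bash
python3 -c "
from h import *
print(ctrl.job_done())"
```

```text
the job is handed in; nothing more can be done
None
```

The green thermometer is pressed into the cutout, display up and level on the floor by the final camera check; the gripper is clear, red and yellow were not touched, and the job was handed in at about 14 s.

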